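# Book in the round loaf

## Robot

A 6-joint arm with a two-finger parallel gripper is mounted at the origin on the work surface. World frame = base frame: x ahead of the robot, y to its left, z up, the work surface at z = 0. Lengths are in m, angles in rad, forces in N, time in s.
With the tool pointing down it reaches from about 0.25 to 0.775 m from the base axis. Payload 4 kg.
Tool frame: the origin (TCP) lies between the finger pads; the fingertips stand 14 mm ahead of it and the grasp point (between the pads) lies 5 mm behind it (tip_reach is the distance from the TCP to the fingertips, in m); z points along the fingers, y is the line along which they close (so a half turn about z gives the same grasp; the last joint's range is limited). The gripper opens to 94 mm and grips with 3 to 60 N. Pads are 16 mm wide; open, the fingers measure 119 mm over their backs; the gripper's body (75 mm by 177 mm) begins 78 mm behind the grasp point.
Start: joints at [1.104, 0.087, 1.371, -0, 1.684, -0.103], TCP at [0.196, 0.514, 0.22] pointing down, gripper open.
Joint ranges: [-3.1, 3.1], [-0.76, 2.03], [0.27, 2.55], [-1.08, 4.22], [0.17, 2.65], [-2.57, 2.57]. Speed limits (rad/s): [2.79, 2.79, 3.14, 3.14, 3.14, 3.14].

## Interface

Orientations are given as [roll, pitch, yaw] about the fixed x, y, z axes, in that order (R = Rz(yaw) Ry(pitch) Rx(roll)).
In Python, from bench import * gives the robot as it stands. The module is installed in compiled form; this text tells all that it offers.
- The arm moves only by the tool servo_tool, never from a script. Its argument "targets" is a list of rows, each a list of 4 numbers: the shift along the tool's x, y, z in cm, then the turn about the tool's z in degrees. A call has 1 to 8 rows; each row is the pose to reach, as a shift and turn from the pose commanded when the call began, along the tool's axes at that moment; what a row does not reach only later rows make up. A row lasts 1/8 s, in which the tool goes at most 62.5 mm and 10.7 degrees, less where a joint would pass 70% of its speed; a pose out of reach is approached as far as the arm can. A call with a gripper value outside its range is refused whole. "claw" is the closure in counts, from 0 (fully open) to 255 (shut), set as the call begins (left out, the last holds). The fingers move at their own pace and stop on an object; the grip force is fixed at half the most. Time passes only in rows, so rows that repeat a pose let the fingers close. It gives the time, the measured TCP pose, the force, the opening and the grip force at its end, in the units of the state.
- get_obs(): the state, without advancing time (a new reading comes with each control period).
- snapshot(name): name is "side" or "top"; returns the picture (480x640x3 uint8, blue, green, red); there is no depth.
- camera_model(name): a dict with "camera_matrix" (3x3 intrinsics, pixels), "k1" (the pictures are not rectified: a ray, as slopes to the right and down, at radius r is drawn at 1 + k1 r^2 times it, then the intrinsics apply), "camera_from_world" (4x4, takes a point from world to camera coordinates). Camera axes: x right, y up, looking along -z (the intrinsics and any distortion apply to the point x, -y, -z); pixel columns grow to the right and rows downward; lengths in m; the calibration is good to about 2 mm. A picture is of the moment at which its call begins. camera_model takes no time and is no camera call.
- close_job(): hands the job in; it is judged then, once.
The state is a dict: "time": time; "joint_positions": joint angles; "qvel": joint speeds; "joint_torque": joint torques, N m; "tool_pos": TCP position; "ee_rot": TCP orientation; "wrist_force": force on the tool from outside, world axes, zero at the start; "wrist_torque": the same for the moment, N m; "width": finger opening in m; "finger_force": force on a finger pad.
Only numpy, scipy, OpenCV 4.12 (cv2) and the standard library are available. Lean on these libraries where they do the work, as an engineer would, in place of code of your own. Each camera call takes 0.05 s, during which the arm holds its last target. There are 200 camera calls.

## Task

Book in the round loaf: push the code tag on its board fully home in its dock, flush with the rim, then take the scanner and aim it at that tag's code from roughly 10 cm away, holding it still on the middle of the code for two seconds. Lay the scanner back in its cradle as it was and let go; do not push in the tin loaf's tag, and leave the small bun and the ring cutter where they are.

Things in the scene. Friction and masses are not known exactly. Their poses are not given: they have to be found in the camera images.
- round_board: fixed wooden board 270 (x) x 150 (y) x 18 mm on the table, carrying the round loaf (140 mm across, top 94 mm above the table), centred at x = -57 mm; grey tag dock 64 (x) x 80 (y) mm centred at x = +85 mm, its rim 40 mm above the table. Origin: centre of the board's underside, z up
- tin_board: fixed wooden board 270 (x) x 150 (y) x 18 mm on the table, carrying a brick-shaped loaf in a dark baking tin (123 x 146 mm, top 101 mm above the table), centred at x = -57 mm; grey tag dock 64 (x) x 80 (y) mm centred at x = +85 mm, its rim 40 mm above the table. Origin: centre of the board's underside, z up
- round_tag (a joint): how far the batch tag of the round loaf's board is pushed down into its dock: 0 = 10 mm proud of the rim, 0.010 m = fully home, flush with the rim. Stiff (about 6 N) and stays where it is left. Both tags start proud
- tin_tag (a joint): the same for the tag of the tin loaf's board
- round_code (a point): centre of the top face of the round loaf's tag, a white block 44 (board x) x 60 (board y) mm with a black-bar code 28 x 39 mm in the middle of its top face; it moves down with the tag; axes as the board's
- tin_code (a point): the same point on the tin loaf's tag
- cradle: fixed scanner cradle on a steel foot 160 x 110 mm; grey seat 32 mm wide, x -70 to 50 mm, top 45 mm above the table. Four cheeks (x = -45 to -23 and 23 to 45 mm) stand 12 mm above the seat, 36 mm apart inside; the gap between them lengthwise is free for fingers. Tail stop face at x = -64 mm. Origin: centre underside, x to the scanner nose, z up
- scanner: handheld black code scanner, 0.21 kg: straight handle 120 (x) x 30 (y) x 34 (z) mm, at its +x end a head 56 mm wide, 51 mm high at most and reaching x = 100 mm, which looks forward and 50 degrees down. Origin: centre of the handle's underside, x towards the head, z up. It starts level in the cradle, its origin 45 mm above the cradle's
- window: the scanner's reading window, fixed on the scanner at (86.5, 0, 4.8) mm in its frame. Origin: centre of the window; its x axis is the reading beam (pitched 50 degrees below the scanner's x), y as the scanner's
- bun: loose bystander: small bread roll, 50 mm across, 32 high; origin at its underside
- cutter: loose bystander: steel ring cutter, 52 mm across, 32 high; origin at its underside

How it is judged:
By the outcome, as a careful person would: the job done as asked, in the order asked, and still so for the second after the job is handed in, with the robot touching nothing.
It also fails if it takes over 64 s, if anything falls off the work surface, if the arm or the gripper's body presses on something with over 40 N, if the wrist force passes 120 N, or if a joint passes its speed limit or range.

## Working session

There is one attempt and no reset: what is moved stays moved. The work goes in short steps, Python scripts to look and compute and a tool call to move; the robot and the scene stay as the last step left them, time stands still between calls to the robot, and variables do not carry over. Pictures are saved under pics/ and viewed, at most 10 in all, crops included, and the job is handed in when it is done.

Besides the shell and the picture viewer there is one more tool, called after ">>>" by a JSON object that holds its "name" and its "arguments", one argument or row to a line. servo_tool: Moves the arm, as the interface text tells. Its arguments: {"type":"object","properties":{"targets":{"type":"array"},"claw":{"type":"number"}},"required":["targets"]}

```bash
mkdir -p pics; python3 - <<'E'
from bench import *
import cv2
for n in("side","top"):
    cv2.imwrite(f"pics/{n}0.png",snapshot(n)); m=camera_model(n); print(n,m)
o=get_obs(); print(o)
E
```

```text
side {'camera_matrix': array([[517.4749836 ,   0.        , 318.5476546 ],
       [  0.        , 517.4749836 , 238.91547195],
       [  0.        ,   0.        ,   1.        ]]), 'k1': -0.03577145671763949, 'camera_from_world': array([[ 0.95685685, -0.29012591,  0.01587198, -0.47869039],
       [ 0.21100326,  0.7313823 ,  0.64850409, -0.15254924],
       [-0.19975633, -0.61717654,  0.76104568, -0.96117402],
       [ 0.        ,  0.        ,  0.        ,  1.        ]])}
top {'camera_matrix': array([[624.87772921,   0.        , 317.19579453],
       [  0.        , 624.87772921, 225.7472959 ],
       [  0.        ,   0.        ,   1.        ]]), 'k1': 0.00974644670705226, 'camera_from_world': array([[ 0.00794732, -0.99994383, -0.00701225, -0.00494173],
       [ 0.98483959,  0.0066117 ,  0.17334146, -0.52870987],
       [-0.17328536, -0.00828354,  0.98483682, -1.1114878 ],
       [ 0.        ,  0.        ,  0.        ,  1.        ]])}
{'time': 0.1, 'joint_positions': array([ 1.10385401e+00,  8.79141478e-02,  1.37207352e+00, -5.99642048e-05,
        1.68356015e+00, -1.03112552e-01]), 'qvel': array([-0.00143567, -0.00088837, -0.00367705, -0.0002483 ,  0.00127043,
        0.00116867]), 'joint_torque': array([ 1.53066791e-03, -3.41255915e+01, -3.03299546e+01,  7.19166733e-02,
        3.05754715e-02, -8.68819461e-05]), 'tool_pos': array([0.19554905, 0.51358685, 0.21841812]), 'ee_rot': array([-3.13964174e+00, -1.41964567e-04,  2.77775606e+00]), 'wrist_force': array([-0.61836522, -0.14058059, -0.16685046]), 'wrist_torque': array([ 0.03927286, -0.01815322,  0.01169108]), 'finger_force': 0.0, 'width': 0.09412105757736337}
```

View pics/top0.png

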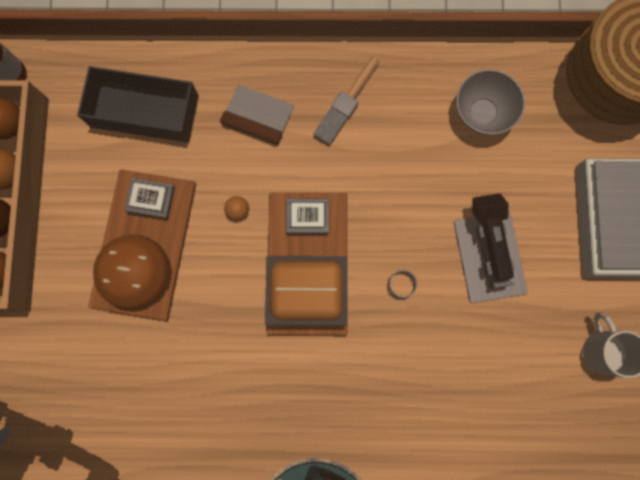

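View pics/side0.png

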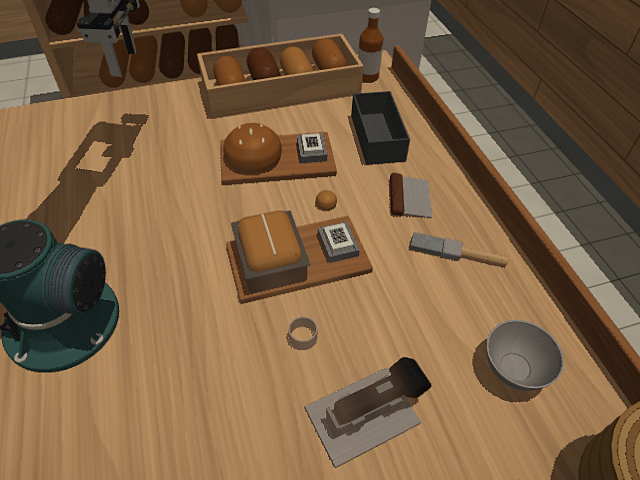

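The top view shows the round board's tag at about (150,198), the tin board's tag at (307,215), the scanner head at (490,207) with its handle running to (503,280), the bun at (236,208) and the ring at (402,285). In the side view the tags are at (312,143) and (338,237), and the scanner runs from (335,415) to (410,378).

```bash
cat > h.py <<'E'
import numpy as np, cv2
from bench import *
def ray(n,uv):
    m=camera_model(n); K=m["camera_matrix"]; k=m["k1"]; T=m["camera_from_world"]
    d=np.array([(uv[0]-K[0,2])/K[0,0],(uv[1]-K[1,2])/K[1,1]]); s=d.copy()
    for _ in range(20): s=d/(1+k*(s@s))
    R=T[:3,:3]; return -R.T@T[:3,3], R.T@np.array([s[0],-s[1],-1])
def onz(n,uv,z):
    c,d=ray(n,uv); return c+d*(z-c[2])/d[2]
def tri(a,b):
    (c1,d1),(c2,d2)=ray("top",a),ray("side",b)
    t=np.linalg.lstsq(np.c_[d1,-d2],c2-c1,rcond=None)[0]
    p,q=c1+t[0]*d1,c2+t[1]*d2; return (p+q)/2,np.linalg.norm(p-q)
def proj(n,p):
    m=camera_model(n); K=m["camera_matrix"]; x=m["camera_from_world"]@np.r_[p,1]
    s=np.array([x[0],-x[1]])/-x[2]; s=s*(1+m["k1"]*(s@s)); return K[:2,:2]@s+K[:2,2]
def blob(mask,box):
    u0,v0,u1,v1=box; m=np.zeros_like(mask); m[v0:v1,u0:u1]=mask[v0:v1,u0:u1]
    c=max(cv2.findContours(m,cv2.RETR_EXTERNAL,cv2.CHAIN_APPROX_NONE)[0],key=cv2.contourArea); return c.reshape(-1,2)
def rect(c,n,z):  # world rectangle of a contour on plane z: centre, size mm, long-side angle deg
    w=np.array([onz(n,p,z)[:2] for p in c],np.float32)*1000
    b=cv2.boxPoints(cv2.minAreaRect(w)); e=b[1]-b[0]; f=b[2]-b[1]
    if np.linalg.norm(f)>np.linalg.norm(e): e,f=f,e
    return b.mean(0).round(1),np.linalg.norm(e).round(1),np.linalg.norm(f).round(1),np.degrees(np.arctan2(e[1],e[0])).round(1)
E
python3 - <<'E'
from h import *
t,s=cv2.imread("pics/top0.png"),cv2.imread("pics/side0.png")
wt,ws=[(i.min(2)>150).astype(np.uint8) for i in(t,s)]
for nm,bt,bs in(("round",(120,170,180,225),(295,125,330,165)),("tin",(280,190,335,240),(320,215,360,260))):
    a,b=blob(wt,bt),blob(ws,bs)
    print(nm,rect(a,"top",.05),rect(b,"side",.05))
    ca=np.mean(cv2.boxPoints(cv2.minAreaRect(a)),0); cb=np.mean(cv2.boxPoints(cv2.minAreaRect(b)),0); print(ca,cb,tri(ca,cb))
hsv=cv2.cvtColor(t,cv2.COLOR_BGR2HSV)
blk=(t.max(2)<62).astype(np.uint8); c=blob(blk,(460,180,525,290)); print("scanner blob",rect(c,"top",.079),cv2.boundingRect(c))
g=((hsv[...,1]<70)|(t.max(2)<70)).astype(np.uint8); c=blob(g,(450,216,530,305)); print("foot",rect(c,"top",.008))
wood=((t[...,2]<130)&(hsv[...,1]>70)).astype(np.uint8)
c=blob(wood,(85,165,200,322)); 
for n,bx in(("round",(85,165,200,322)),("tin",(262,188,352,338))):print("board",n,rect(blob((t[...,2]<150).astype(np.uint8),bx),"top",.018))
print("px",[t[y,x] for y,x in((185,180),(185,210),(250,475),(280,290),(250,495))])
cv2.imwrite("pics/c1.png",np.hstack([cv2.resize(t[180:310,445:535],(400,578),interpolation=2),cv2.resize(s[345:475,295:435],(400,578),interpolation=2)]))
E
```

```text
round (array([582.2, 317. ], dtype=float32), np.float32(56.2), np.float32(39.5), np.float32(80.8)) (array([577.2, 314.2], dtype=float32), np.float32(57.6), np.float32(42.6), np.float32(81.1))
[146.82431 196.05408] [311.53046 141.92639] (array([0.58065627, 0.31815213, 0.0465354 ]), np.float64(0.004427647184724212))
tin (array([549.1,  18. ], dtype=float32), np.float32(55.7), np.float32(39.6), np.float32(-89.6)) (array([545.8,  17.3], dtype=float32), np.float32(58.5), np.float32(42.6), np.float32(-89.9))
[307.  214.5] [338.0651  235.05621] (array([0.54772518, 0.01820505, 0.049015  ]), np.float64(0.003075976214320494))
scanner blob (array([ 498.6, -317.7], dtype=float32), np.float32(164.3), np.float32(62.4), np.float32(6.3)) (472, 195, 41, 93)
foot (array([ 480.1, -327.6], dtype=float32), np.float32(159.4), np.float32(107.9), np.float32(9.8))
board round (array([497.1, 331.9], dtype=float32), np.float32(273.5), np.float32(163.3), np.float32(-8.8))
board tin (array([462.5,  19.3], dtype=float32), np.float32(273.5), np.float32(155.9), np.float32(0.4))
px [array([ 50,  84, 136], dtype=uint8), array([ 82, 125, 177], dtype=uint8), array([114, 124, 140], dtype=uint8), array([ 55, 102, 162], dtype=uint8), array([36, 40, 52], dtype=uint8)]
```

View pics/c1.png

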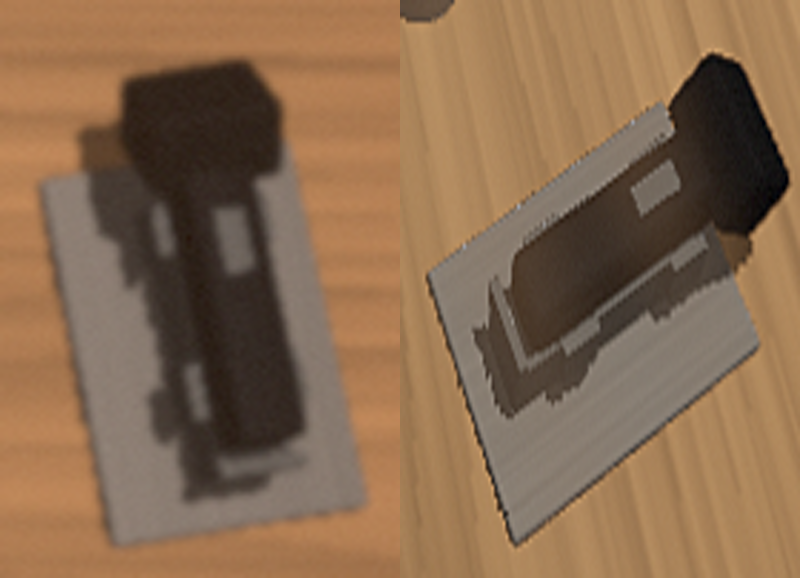

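The crop confirms the scanner is seated: label at about (235,240), tail at about (250,450), the cheek gap free along mid-handle. The foot measures 159x108 mm at yaw 9.8° and the board 273 mm at yaw −9°, both matching the given sizes.

```bash
cat >> h.py <<'E'
def go(x,y,z,yaw,frm=None):  # shift cm (tool axes) and turn deg from the measured pose
    o=get_obs(); p=o["tool_pos"]; w=o["ee_rot"][2]
    if frm is not None: p=np.array(frm[:3]); w=np.radians(frm[3])
    d=np.array([x,y,z])-p; c,s=np.cos(w),np.sin(w)
    t=(np.degrees(w)-yaw+180)%360-180
    return np.round([100*(c*d[0]+s*d[1]),100*(s*d[0]-c*d[1]),-100*d[2],t],2)
E
python3 - <<'E'
from h import *
print(go(.580,.316,.12,80.8))
a=np.radians(9.8);R=np.array([[np.cos(a),-np.sin(a),0],[np.sin(a),np.cos(a),0],[0,0,1]]);o=np.array([.480,-.328,.045])
for n in("top","side"):
  for q in((-60,15,34),(-60,-15,34),(-60,-15,0),(40,-15,34)):
    u=proj(n,o+R@np.array(q)/1000); k=((445,180,4.444) if n=="top" else (295,345,None))
    print(n,q,u.round(1),"crop",((u-[445,180])*4.444 if n=="top" else (u-[295,345])*[400/140,578/130]+[400,0]).round())
E
```

```text
[-42.96  -4.78   9.84  78.35]
top (-60, 15, 34) [499.3 285.4] crop [241. 468.]
top (-60, -15, 34) [516.  282.6] crop [315. 456.]
top (-60, -15, 0) [510.2 284.2] crop [290. 463.]
top (40, -15, 34) [503.8 227.5] crop [261. 211.]
side (-60, 15, 34) [329.5 402.9] crop [499. 257.]
side (-60, -15, 34) [338.8 420.2] crop [525. 334.]
side (-60, -15, 0) [337.8 428.5] crop [522. 371.]
side (40, -15, 34) [395.7 391.9] crop [688. 209.]
```

>>> {"name": "servo_tool", "arguments": {
  "targets": [
    [-6,-0.7,0,10],
    [-12,-1.4,0,20],
    [-18,-2,0,30],
    [-24,-2.7,0,40],
    [-30,-3.4,0,50],
    [-36,-4,0,60],
    [-43,-4.8,0,70],
    [-43,-4.8,3,78.4]
  ],
  "claw": 255
}}

```text
time: 1.1
tool_pos: [0.5851, 0.3136, 0.1905]
ee_rot: [3.137, -0.002, 1.399]
wrist_force: [-0.7, 0.0, -0.0]
width: 0.0174
finger_force: 0.0
```

>>> {"name": "servo_tool", "arguments": {
  "targets": [
    [0,0,3],
    [0,0,7],
    [0,0,7],
    [0,0,7]
  ]
}}

```text
invalid input
```

```bash
python3 - <<'E'
from h import *
o=get_obs(); print(o["time"],o["tool_pos"],np.degrees(o["ee_rot"]),o["width"],go(.58,.316,.066,80.8))
E
```

```text
1.1 [0.58508151 0.31361045 0.19049075] [ 1.79739764e+02 -1.02627566e-01  8.01727444e+01] 0.017448604278291417 [ 0.15 -0.54 12.45 -0.63]
```

>>> {"name": "servo_tool", "arguments": {
  "targets": [
    [0.1,-0.2,4,0],
    [0.1,-0.3,8,0],
    [0.1,-0.3,10.5,0],
    [0.1,-0.3,12,0],
    [0.1,-0.3,12,0]
  ]
}}

```text
time: 1.72
tool_pos: [0.5769, 0.3173, 0.068]
ee_rot: [-3.139, 0.002, 1.41]
wrist_force: [0.8, -0.5, 0.0]
width: 0.0005
finger_force: 0.0
```

```bash
python3 - <<'E'
from h import *
o=get_obs(); print(o["tool_pos"],np.degrees(o["ee_rot"]),o["width"],go(.58,.316,.054,80.8))
cv2.imwrite("pics/a.png",np.hstack([cv2.resize(snapshot("top")[160:250,100:190],(400,400)),cv2.resize(snapshot("side")[90:190,260:360],(400,400))]))
E
```

```text
[0.57689425 0.31729394 0.0679634 ] [-1.79858746e+02  8.92812543e-02  8.07592179e+01] 0.0004707982910642958 [-0.08  0.33  1.4  -0.04]
```

View pics/a.png

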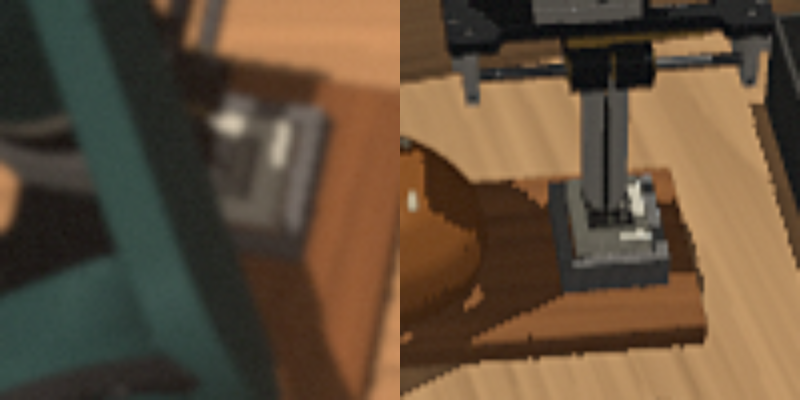

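The side half shows the closed fingertips at (610,215), just above the middle of the white tag and clear of the dock rim. Now I'll press.

>>> {"name": "servo_tool", "arguments": {
  "targets": [
    [0,0.3,0.4,0],
    [0,0.3,0.7,0],
    [0,0.3,1.0,0],
    [0,0.3,1.2,0],
    [0,0.3,1.4,0],
    [0,0.3,1.4,0],
    [0,0.3,1.4,0]
  ]
}}

```text
time: 2.7
tool_pos: [0.5814, 0.3173, 0.0572]
ee_rot: [3.139, -0.001, 1.409]
wrist_force: [-0.4, -2.1, 5.5]
width: 0.0002
finger_force: 2.8
```

>>> {"name": "servo_tool", "arguments": {
  "targets": [
    [0,0,0.2,0],
    [0,0,0.3,0],
    [0,0,0.4,0],
    [0,0,0.4,0]
  ]
}}

```text
time: 3.2
tool_pos: [0.5814, 0.3173, 0.0543]
ee_rot: [3.139, -0.001, 1.409]
wrist_force: [-2.6, -0.9, 9.3]
width: 0.0004
finger_force: 4.4
```

>>> {"name": "servo_tool", "arguments": {
  "targets": [
    [0,0,0.1,0],
    [0,0,0.2,0],
    [0,0,0.2,0]
  ]
}}

```text
time: 3.58
tool_pos: [0.5814, 0.3174, 0.0542]
ee_rot: [3.138, -0.002, 1.41]
wrist_force: [-4.6, -2.7, 13.9]
width: 0.0002
finger_force: 7.4
```

It has bottomed out: no further travel and the force is rising, with the tip at 40 mm. Lifting and moving toward the cradle.

>>> {"name": "servo_tool", "arguments": {
  "targets": [
    [0,0,-6,0],
    [0,0,-12,0],
    [0,0,-15,0],
    [0,0,-15,0]
  ],
  "claw": 0
}}

```text
time: 4.08
tool_pos: [0.582, 0.3178, 0.2032]
ee_rot: [3.136, -0.004, 1.41]
wrist_force: [0.0, -0.6, -0.8]
width: 0.0373
finger_force: 0.0
```

>>> {"name": "servo_tool", "arguments": {
  "targets": [
    [-6,-0.5,0,10],
    [-12,-1,0,20],
    [-18,-1.5,0,30],
    [-24,-2,0,40],
    [-30,-2,0,50],
    [-36,-2,0,60],
    [-42,-2,0,70],
    [-42,-2,0,71]
  ]
}}

```text
time: 5.08
tool_pos: [0.4914, -0.0975, 0.1962]
ee_rot: [-3.14, 0.005, 0.163]
wrist_force: [-0.4, 0.0, -0.3]
width: 0.0942
finger_force: 0.0
```

```bash
python3 - <<'E'
from h import *
o=get_obs(); print(o["tool_pos"],np.degrees(o["ee_rot"]),o["width"])
t=snapshot("top"); s=snapshot("side"); cv2.imwrite("pics/t1.png",t); cv2.imwrite("pics/s1.png",s)
ws=(s.min(2)>150).astype(np.uint8); wt=(t.min(2)>150).astype(np.uint8)
for z in(.04,.05):print(rect(blob(ws,(295,125,330,165)),"side",z),rect(blob(wt,(120,170,180,225)),"top",z))
f=lambda i,b,w,h:cv2.resize(i[b[1]:b[3],b[0]:b[2]],(w,h),interpolation=cv2.INTER_CUBIC)
t0,s0=cv2.imread("pics/top0.png"),cv2.imread("pics/side0.png")
c=lambda i:np.clip(i.astype(float)*2.2,0,255).astype(np.uint8)
cv2.imwrite("pics/c2.png",np.hstack([f(c(t0),(465,185,525,305),300,600),f(c(s0),(310,350,435,500),500,600)]))
E
```

```text
[ 0.49143199 -0.09752119  0.19621246] [-179.90967612    0.28603651    9.31699316] 0.0942143162112947
(array([569.4, 334.7], dtype=float32), np.float32(26.6), np.float32(19.5), np.float32(74.2)) (array([582.6, 317.1], dtype=float32), np.float32(58.8), np.float32(42.8), np.float32(81.5))
(array([566. , 322.7], dtype=float32), np.float32(26.3), np.float32(19.3), np.float32(74.2)) (array([580.4, 314.2], dtype=float32), np.float32(58.2), np.float32(42.4), np.float32(81.5))
```

View pics/c2.png

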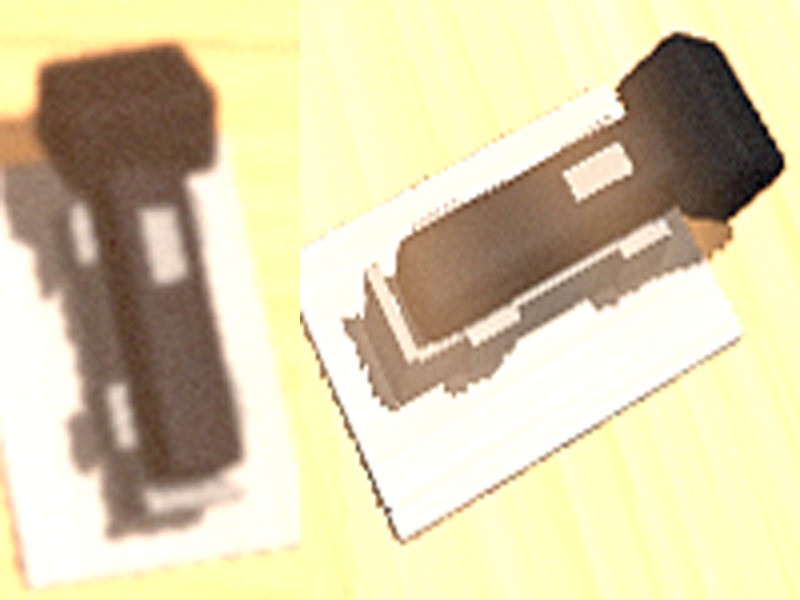

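Tag check: at z = 40 mm the white top measures 58.8 x 42.8 mm centred at (582.6, 317.1), so it is home. In the crop the +y cheeks show at (83,234) and (122,415), and the −y cheeks in the side half at (645,236) and (495,325). I'll use these to fix the cradle's origin.

```bash
python3 - <<'E'
from h import *
T=lambda x,y:(465+x/5,185+y/5); S=lambda x,y:(310+(x-300)/4,350+y/4)
L=[onz("top",T(*p),.057) for p in((83,234),(122,415))]; Rr=[onz("side",S(*p),.055) for p in((645,236),(495,325))]
for a,b in(L,Rr): d=a-b; print(a,b,"mid",(a+b)/2,"len",np.hypot(*d[:2]),"yaw",np.degrees(np.arctan2(d[1],d[0])))
m=(sum(L)+sum(Rr))/4; print("origin",m)
# foot corners: top-view mask border & side-view corners
print([onz("side",S(*p),.0) for p in((400,543),(740,338))], [onz("side",S(*p),.006) for p in((400,543),(740,338),(300,312))])
t=cv2.imread("pics/top0.png")
print("tail top edge", [onz("top",T(*p),.075) for p in((155,478),(243,455))], [onz("side",S(*p),.075) for p in((402,240),(420,335))])
print("head front", onz("top",T(107,48),.09), onz("side",S(680,35),.09))
c=blob(((t.max(2)<85)).astype(np.uint8),(462,180,530,300))
# handle axis from column scan in top view: right edge (top -y edge)
m8=(t.max(2)<75)
for v in(230,240,250,260,270): u=[u for u in range(470,525) if m8[v,u]]; print(v,u[0],u[-1],onz("top",(u[-1]+.5,v),.075)[:2])
E
```

```text
[ 0.51761147 -0.30164438  0.057     ] [ 0.45132921 -0.31320061  0.057     ] mid [ 0.48447034 -0.30742249  0.057     ] len 0.06728212788968792 yaw 9.890036427278615
[ 0.51911998 -0.35339411  0.055     ] [ 0.45110068 -0.36950044  0.055     ] mid [ 0.48511033 -0.36144728  0.055     ] len 0.06990021526581329 yaw 13.321736704447636
origin [ 0.48479034 -0.33443488  0.056     ]
[array([ 0.39898073, -0.42041965,  0.        ]), array([ 0.55540587, -0.38557652,  0.        ])] [array([ 0.39825936, -0.42185233,  0.006     ]), array([ 0.55356454, -0.38725867,  0.006     ]), array([ 0.38680415, -0.32627511,  0.006     ])]
tail top edge [array([ 0.42703017, -0.31914188,  0.075     ]), array([ 0.43543969, -0.35060736,  0.075     ])] [array([ 0.42426882, -0.33521514,  0.075     ]), array([ 0.4194293 , -0.37148942,  0.075     ])]
head front [ 0.5797349  -0.30424652  0.09      ] [ 0.5542129  -0.29243511  0.09      ]
230 470 503 [ 0.51814134 -0.33638018]
240 474 505 [ 0.4999752  -0.33915853]
250 479 507 [ 0.48191226 -0.3419194 ]
260 482 509 [ 0.46395193 -0.34466287]
270 480 512 [ 0.44610715 -0.34915971]
```

```bash
python3 - <<'E'
from h import *
S=lambda x,y:(310+(x-300)/4,350+y*130/600)
Rr=[onz("side",S(*p),.055) for p in((645,236),(495,325))]
for a,b in(Rr,): d=a-b; print(a,b,"mid",(a+b)/2,"len",np.hypot(*d[:2]),"yaw",np.degrees(np.arctan2(d[1],d[0])))
print([onz("side",S(*p),.006) for p in((400,543),(740,338),(300,312))])
print("tail",[onz("side",S(*p),.075) for p in((402,240),(420,335))])
E
```

```text
[ 0.52400737 -0.34146142  0.055     ] [ 0.4567491  -0.35368453  0.055     ] mid [ 0.49037823 -0.34757298  0.055     ] len 0.06835992082590554 yaw 10.300173060940674
[array([ 0.40643445, -0.3966826 ,  0.006     ]), array([ 0.56109334, -0.37025314,  0.006     ]), array([ 0.39162536, -0.30976146,  0.006     ])]
tail [array([ 0.42819042, -0.32317973,  0.075     ]), array([ 0.42470262, -0.35559407,  0.075     ])]
```

The corrected side view agrees with the top view: cradle origin at about (0.487, −0.328), yaw 9.9°.

```bash
python3 - <<'E'
from h import *
print(go(.492,-.327,.12,9.9))
E
```

```text
[-3.96 22.95  7.69 -0.19]
```

>>> {"name": "servo_tool", "arguments": {
  "targets": [
    [-1,6,0,0],
    [-2,12,0,0],
    [-3,18,0,0],
    [-4,23,0,-0.2],
    [-4,23,4,-0.2],
    [-4,23,7.7,-0.2],
    [-4,23,7.7,-0.2]
  ]
}}

```text
time: 6.05
tool_pos: [0.4916, -0.3241, 0.1172]
ee_rot: [-3.133, 0.006, 0.177]
wrist_force: [0.7, -0.1, 0.0]
width: 0.0938
finger_force: 0.0
```

```bash
python3 - <<'E'
from h import *
o=get_obs(); print(o["tool_pos"],np.degrees(o["ee_rot"]),go(.492,-.327,.062,9.9))
t=snapshot("top");s=snapshot("side")
cv2.imwrite("pics/b.png",np.hstack([cv2.resize(t[150:330,430:550],(400,600)),cv2.resize(s[270:450,290:440],(400,480))[:480].repeat(1,0) if 0 else cv2.resize(s[270:470,290:440],(400,600))]))
E
```

```text
[ 0.49159394 -0.32406215  0.11717612] [-179.52236991    0.37130291   10.14236042] [-0.01  0.3   5.52  0.24]
```

View pics/b.png

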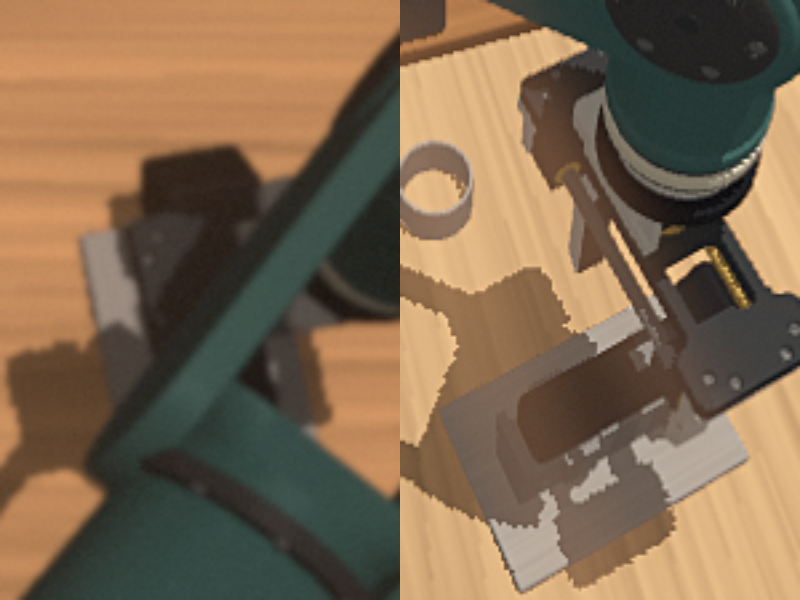

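The open fingers straddle the handle, with the left finger at (580,240) and the right at (690,420) in the side half. The ring cutter at (437,190) is clear. I'll descend.

>>> {"name": "servo_tool", "arguments": {
  "targets": [
    [0,0.1,2,0],
    [0,0.2,4,0],
    [0,0.2,5.3,0.2],
    [0,0.2,5.4,0.2],
    [0,0.2,5.4,0.2]
  ]
}}

```text
time: 6.78
tool_pos: [0.4941, -0.3299, 0.0697]
ee_rot: [3.14, -0.001, 0.171]
wrist_force: [0.5, -0.5, 0.5]
width: 0.0937
finger_force: 0.0
```

>>> {"name": "servo_tool", "arguments": {
  "targets": [
    [0,-0.2,0,0],
    [0,-0.2,0,0]
  ]
}}

```text
time: 7.02
tool_pos: [0.4933, -0.3277, 0.0691]
ee_rot: [3.141, -0.001, 0.17]
wrist_force: [-0.1, -0.1, -0.1]
width: 0.0937
finger_force: 0.0
```

>>> {"name": "servo_tool", "arguments": {
  "targets": [
    [0,0,0.4,0],
    [0,0,0.6,0],
    [0,0,0.6,0]
  ]
}}

```text
time: 7.4
tool_pos: [0.4927, -0.3275, 0.062]
ee_rot: [-3.141, 0.001, 0.17]
wrist_force: [-0.4, 0.4, 1.1]
width: 0.094
finger_force: 0.0
```

>>> {"name": "servo_tool", "arguments": {
  "targets": [
    [0,0,0,0],
    [0,0,0,0],
    [0,0,0,0],
    [0,0,0,0],
    [0,0,0,0],
    [0,0,0,0],
    [0,0,0,0]
  ],
  "claw": 255
}}

```text
time: 8.28
tool_pos: [0.493, -0.3271, 0.0625]
ee_rot: [-3.14, -0.0, 0.17]
wrist_force: [0.0, 2.7, 1.8]
width: 0.0298
finger_force: 30.0
```

>>> {"name": "servo_tool", "arguments": {
  "targets": [
    [0,0,-1,0],
    [0,0,-3,0],
    [0,0,-6,0],
    [0,0,-9,0],
    [0,0,-12,0],
    [0,0,-12,0],
    [0,0,-12,0]
  ]
}}

```text
time: 9.15
tool_pos: [0.4925, -0.3273, 0.1811]
ee_rot: [-3.14, 0.001, 0.17]
wrist_force: [-0.5, 0.6, -2.7]
width: 0.0299
finger_force: 30.0
```

```bash
python3 - <<'E'
from h import *
o=get_obs(); print(o["tool_pos"],np.degrees(o["ee_rot"]),o["width"],o["wrist_force"],o["wrist_torque"],go(.4496,.2547,.18,25))
t=snapshot("top");s=snapshot("side")
cv2.imwrite("pics/d.png",np.hstack([cv2.resize(t[150:330,430:550],(400,600)),cv2.resize(s[270:470,290:440],(400,600))]))
E
```

```text
[ 0.49245912 -0.32734327  0.18107792] [-1.79915762e+02  8.17753216e-02  9.75181108e+00] 0.029921684166078807 [-0.45901469  0.5655639  -2.72310952] [-0.02455899  0.21269379 -0.02339371] [  5.63 -58.09   0.11 -15.25]
```

View pics/d.png

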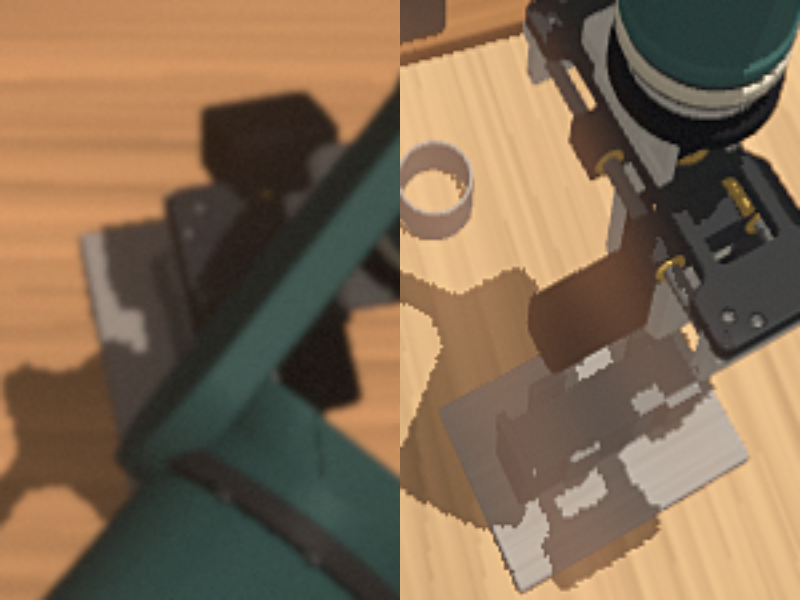

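The scanner is lifted clear, with its tail at (590,310) in the side half and the cradle empty. Now I'll carry it to the tag.

>>> {"name": "servo_tool", "arguments": {
  "targets": [
    [0.2,-2,0,0],
    [0.6,-6,0,0],
    [1,-10,0,0],
    [1.5,-15,0,0],
    [2,-20,0,0],
    [2.5,-25,0,0],
    [3,-30,0,0],
    [3.5,-35,0,0]
  ]
}}

```text
time: 10.25
tool_pos: [0.4667, 0.0259, 0.1818]
ee_rot: [-3.141, 0.001, 0.171]
wrist_force: [0.2, 0.6, -2.1]
width: 0.0297
finger_force: 30.0
```

>>> {"name": "servo_tool", "arguments": {
  "targets": [
    [0.5,-5,0,-2],
    [1,-10,0,-5],
    [1.4,-14,0,-8],
    [1.7,-18,0,-11],
    [2,-21,0,-14],
    [2.1,-23,0,-15.2],
    [2.1,-23,0,-15.2],
    [2.1,-23,0,-15.2]
  ]
}}

```text
time: 11.25
tool_pos: [0.4492, 0.253, 0.1821]
ee_rot: [3.141, 0.001, 0.436]
wrist_force: [0.1, 0.5, -2.2]
width: 0.0297
finger_force: 30.0
```

```bash
python3 - <<'E'
from h import *
o=get_obs(); print(o["time"],o["tool_pos"],np.degrees(o["ee_rot"]),o["width"],go(.4496,.2547,.1293,25))
E
```

```text
11.25 [0.44920808 0.25304773 0.18209015] [1.79981002e+02 5.90310173e-02 2.49525744e+01] 0.029748990573513795 [ 0.11 -0.13  5.28 -0.05]
```

>>> {"name": "servo_tool", "arguments": {
  "targets": [
    [0.1,-0.1,2,0],
    [0.1,-0.1,4,0],
    [0.1,-0.1,5,0],
    [0.1,-0.1,5.3,0],
    [0.1,-0.1,5.3,0],
    [0.1,-0.1,5.3,0]
  ]
}}

```text
time: 12.0
tool_pos: [0.4509, 0.255, 0.1304]
ee_rot: [3.142, -0.002, 0.435]
wrist_force: [0.2, -0.5, -2.1]
width: 0.0298
finger_force: 30.0
```

```bash
python3 - <<'E'
from h import *
o=get_obs(); p=o["tool_pos"];w=o["ee_rot"][2];print(o["time"],p,np.degrees(o["ee_rot"]),o["width"])
u=np.array([np.cos(w),np.sin(w)]); h=p[2]-.0175+.0048-.04
print("hit",p[:2]+u*(-.0058+.0865+h/np.tan(np.radians(50))),"dist",h/np.sin(np.radians(50)))
t=snapshot("top");s=snapshot("side");cv2.imwrite("pics/t2.png",t);cv2.imwrite("pics/s2.png",s)
W=np.r_[p[:2]+u*.0807,p[2]-.0127]; F=np.r_[p[:2]+u*(.1-.0058),p[2]-.0175+.034]
for n in("top","side"):print(n,"code",proj(n,[.581,.316,.04]),"window",proj(n,W),"front",proj(n,F))
cv2.imwrite("pics/e.png",np.hstack([cv2.resize(t[130:280,100:250],(400,400)),cv2.resize(s[80:230,240:390],(400,400),interpolation=cv2.INTER_CUBIC)]))
E
```

```text
12.0 [0.45093448 0.25495159 0.13043655] [ 1.79999295e+02 -1.02565931e-01  2.49475004e+01] 0.029752965978838163
hit [0.58324726 0.31650252] dist 0.1014778636594163
top code [148.76504346 197.81362815] window [150.3067143  220.13682198] front [142.70145507 209.89640185]
side code [312.80338545 144.39458182] window [292.07363598 128.96336199] front [296.47959817 115.7847402 ]
```

View pics/e.png

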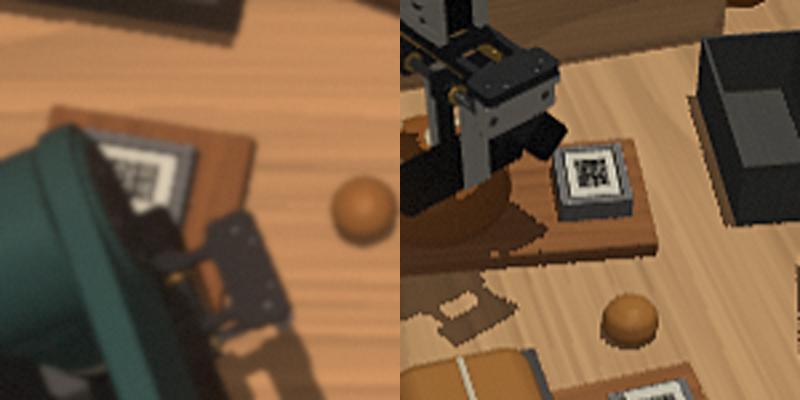

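The side half shows the code centre at crop (594,172), pixel (312.8,144.5), exactly where (0.581, 0.316, 0.04) projects. The scanner nose shows at crop (567,130) and (545,160), so I'll check the scanner's position in the grip against that.

```bash
python3 - <<'E'
from h import *
o=get_obs(); p=o["tool_pos"];w=o["ee_rot"][2];c,s=np.cos(w),np.sin(w)
print(p)
for q in((100,-28,16.1),(73,-28,-6.5),(100,28,16.1)):
    P=p+[c*(q[0]-5.8)/1e3-s*q[1]/1e3,s*(q[0]-5.8)/1e3+c*q[1]/1e3,-.0175+q[2]/1e3]
    u=proj("side",P); print(q,((u-[240,80])/.375+[400,0]).round(1))
print(go(.4496,.2547,.1293,25))
E
```

```text
[0.45079984 0.25497256 0.13025934]
(100, -28, 16.1) [572.7 129. ]
(73, -28, -6.5) [548.2 164.2]
(100, 28, 16.1) [529.4  97.9]
[-0.12 -0.03  0.1  -0.04]
```

The nose matches its prediction to within about 2 px, and the aim is within about 2 mm either way. I'll hold still here.

>>> {"name": "servo_tool", "arguments": {
  "targets": [
    [0,0,0,0],
    [0,0,0,0],
    [0,0,0,0],
    [0,0,0,0],
    [0,0,0,0],
    [0,0,0,0],
    [0,0,0,0],
    [0,0,0,0]
  ]
}}

```text
time: 13.1
tool_pos: [0.4504, 0.2548, 0.1295]
ee_rot: [-3.142, 0.0, 0.436]
wrist_force: [0.4, -0.4, -1.5]
width: 0.0298
finger_force: 30.0
```

>>> {"name": "servo_tool", "arguments": {
  "targets": [
    [0,0,0,0],
    [0,0,0,0],
    [0,0,0,0],
    [0,0,0,0],
    [0,0,0,0],
    [0,0,0,0],
    [0,0,0,0],
    [0,0,0,0]
  ]
}}

```text
time: 14.1
tool_pos: [0.4504, 0.2548, 0.1295]
ee_rot: [-3.142, -0.0, 0.436]
wrist_force: [-0.3, 0.7, -1.6]
width: 0.0298
finger_force: 30.0
```

>>> {"name": "servo_tool", "arguments": {
  "targets": [
    [0,0,0,0],
    [0,0,0,0],
    [0,0,0,0],
    [0,0,0,0],
    [0,0,0,0],
    [0,0,0,0],
    [0,0,0,0],
    [0,0,0,0]
  ]
}}

```text
time: 15.1
tool_pos: [0.4504, 0.2548, 0.1295]
ee_rot: [-3.142, -0.0, 0.436]
wrist_force: [-0.4, -0.6, -1.5]
width: 0.0297
finger_force: 30.0
```

>>> {"name": "servo_tool", "arguments": {
  "targets": [
    [0,0,-2,0],
    [0,0,-4,0],
    [0,0,-5.5,0],
    [0,0,-5.5,0]
  ]
}}

```text
time: 15.6
tool_pos: [0.4512, 0.2551, 0.186]
ee_rot: [3.142, -0.003, 0.436]
wrist_force: [0.7, 0.3, -1.9]
width: 0.0296
finger_force: 30.0
```

```bash
python3 - <<'E'
from h import *
o=get_obs(); print(o["time"],o["tool_pos"],o["width"],go(.493,-.3271,.18,9.74))
E
```

```text
15.6 [0.45117097 0.25512977 0.186021  ] 0.029615066984370324 [-20.77  54.55   0.6   15.22]
```

Aim held for 3 s. Returning to the cradle.

>>> {"name": "servo_tool", "arguments": {
  "targets": [
    [-0.8,2,0,0],
    [-2.3,6,0,1],
    [-4,10.5,0,3],
    [-6,15.5,0,5],
    [-8,21,0,8],
    [-10,26,0,11],
    [-12,31,0,14],
    [-14,36,0,15.2]
  ]
}}

```text
time: 16.6
tool_pos: [0.4748, -0.1322, 0.1834]
ee_rot: [-3.141, 0.001, 0.169]
wrist_force: [1.1, 0.2, -3.0]
width: 0.0298
finger_force: 30.0
```

```bash
python3 - <<'E'
from h import *
o=get_obs(); print(o["tool_pos"],o["ee_rot"],go(.493,-.3271,.18,9.74))
E
```

```text
[ 0.47475016 -0.13223179  0.18341734] [-3.14065450e+00  9.71622424e-04  1.69270638e-01] [-1.48 19.52  0.34 -0.04]
```

>>> {"name": "servo_tool", "arguments": {
  "targets": [
    [-0.4,5,0,0],
    [-0.8,10,0,0],
    [-1.1,14,0,0],
    [-1.4,17.5,0,0],
    [-1.5,19.5,0,0],
    [-1.5,19.5,3,0],
    [-1.5,19.5,5,0],
    [-1.5,19.5,5,0]
  ]
}}

```text
time: 17.6
tool_pos: [0.4924, -0.3238, 0.1315]
ee_rot: [-3.137, 0.004, 0.171]
wrist_force: [-0.8, -0.3, -2.6]
width: 0.0295
finger_force: 30.0
```

>>> {"name": "servo_tool", "arguments": {
  "targets": [
    [0,0,0,0],
    [0,0,0,0],
    [0,0,0,0]
  ]
}}

```text
time: 17.98
tool_pos: [0.4941, -0.3256, 0.1356]
ee_rot: [3.14, -0.001, 0.17]
wrist_force: [1.1, 0.5, -1.4]
width: 0.0298
finger_force: 30.0
```

```bash
python3 - <<'E'
from h import *
o=get_obs(); print(o["tool_pos"],o["ee_rot"],go(.493,-.3271,.085,9.74))
E
```

```text
[ 0.49408456 -0.32559941  0.13561624] [ 3.14024520e+00 -1.36936028e-03  1.70427697e-01] [-0.13  0.13  5.06  0.02]
```

>>> {"name": "servo_tool", "arguments": {
  "targets": [
    [-0.1,0.1,2,0],
    [-0.1,0.1,4,0],
    [-0.1,0.1,5,0],
    [-0.1,0.1,5,0],
    [-0.1,0.1,5,0],
    [-0.1,0.1,5,0]
  ]
}}

```text
time: 18.73
tool_pos: [0.4934, -0.327, 0.0856]
ee_rot: [3.14, -0.001, 0.17]
wrist_force: [-0.1, -0.8, -2.1]
width: 0.0297
finger_force: 30.0
```

```bash
python3 - <<'E'
from h import *
o=get_obs(); print(o["tool_pos"],o["ee_rot"],go(.493,-.3271,.0625,9.74))
E
```

```text
[ 0.49336315 -0.32697704  0.08562181] [ 3.14010660e+00 -1.42539169e-03  1.70285692e-01] [-0.04  0.01  2.31  0.02]
```

>>> {"name": "servo_tool", "arguments": {
  "targets": [
    [0,0,0.6,0],
    [0,0,1.2,0],
    [0,0,1.8,0],
    [0,0,2.1,0],
    [0,0,2.3,0],
    [0,0,2.3,0],
    [0,0,2.3,0]
  ]
}}

```text
time: 19.6
tool_pos: [0.4927, -0.3264, 0.0624]
ee_rot: [-3.142, -0.0, 0.17]
wrist_force: [-3.4, 1.5, 5.3]
width: 0.0298
finger_force: 30.0
```

Seated: same height as at the grasp, and the seat is carrying the load. Releasing.

>>> {"name": "servo_tool", "arguments": {
  "targets": [
    [0,0,0,0],
    [0,0,0,0],
    [0,0,0,0],
    [0,0,0,0],
    [0,0,0,0],
    [0,0,0,0],
    [0,0,0,0]
  ],
  "claw": 0
}}

```text
time: 20.48
tool_pos: [0.4928, -0.3266, 0.0614]
ee_rot: [-3.142, -0.0, 0.17]
wrist_force: [0.1, -0.6, -0.2]
width: 0.0934
finger_force: 0.0
```

>>> {"name": "servo_tool", "arguments": {
  "targets": [
    [0,0,-3,0],
    [0,0,-7,0],
    [0,0,-12,0],
    [0,0,-16,0],
    [-5,-5,-18,0],
    [-9,-10,-18,0],
    [-13,-15,-18,0],
    [-13,-15,-18,0]
  ]
}}

```text
time: 21.48
tool_pos: [0.3374, -0.199, 0.2419]
ee_rot: [3.14, -0.001, 0.171]
wrist_force: [0.6, -0.5, -0.0]
width: 0.0942
finger_force: 0.0
```

```bash
python3 - <<'E'
from h import *
o=get_obs(); print(o["time"],o["tool_pos"],o["width"])
t=snapshot("top");s=snapshot("side")
t0=cv2.imread("pics/top0.png");s0=cv2.imread("pics/side0.png")
a=lambda i:cv2.resize(i[170:310,440:540],(215,300)); b=lambda i:cv2.resize(i[100:480,200:450],(197,300))
r=lambda i:cv2.resize(i[345:475,295:435],(323,300))
cv2.imwrite("pics/f.png",np.vstack([np.hstack([a(t0),r(s0),b(s0)]),np.hstack([a(t),r(s),b(s)])]))
E
```

```text
21.475 [ 0.33741956 -0.19895258  0.24191228] 0.09424114626521668
```

View pics/f.png

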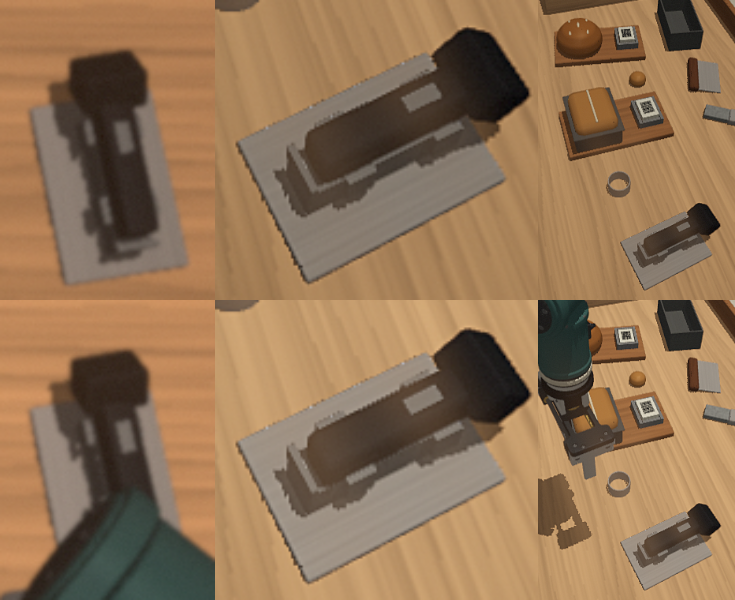

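The before and after views match: the scanner sits in the cradle as at the start, its head at about (485,375) against (485,75). The bun, the ring and the tin tag are unmoved, and the arm is clear.

```bash
python3 -c "
from bench import *
print(close_job())"
```

```text
the job is handed in; nothing more can be done
None
```

The job is handed in at about 21.6 s of the 64 s allowed: the round loaf's tag is home and flush, its code was held in aim for 3 s from about 10 cm, the scanner is back in its cradle and released, and the tin tag, bun and cutter were not moved; the judge returned no verdict.

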